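# Put the coffee things away

### The job

Clear up the coffee corner: pull the drawer of the little wooden chest open, lay every coffee scoop inside it and push the drawer fully shut again, and hang every white mug by its handle on a hook of the mug rack, one mug to a hook. Use the drawer before or after the mugs as you like, and leave the stone mortar and the glass bottle where they stand.

Things in the scene. Friction and masses are not known exactly. Their poses are not given: they have to be found in the camera images.
- mug0: white footed mug, 66 mm wide (can be gripped across), 90 mm high, 0.25 kg, upright on the counter (may be absent); origin: centre of its underside, z up its axis. Its loop handle stands out to +y, to 71 mm from the axis: a 10 mm thick bar in the y-z plane with a clear opening from y = 33 to 61 mm and z = 27 to 73 mm. Hung up, it swings down and hangs askew, which is fine
- mug1: white footed mug, 66 mm wide (can be gripped across), 90 mm high, 0.25 kg, upright on the counter (may be absent); origin: centre of its underside, z up its axis. Its loop handle stands out to +y, to 71 mm from the axis: a 10 mm thick bar in the y-z plane with a clear opening from y = 33 to 61 mm and z = 27 to 73 mm. Hung up, it swings down and hangs askew, which is fine
- mug2: white footed mug, 66 mm wide (can be gripped across), 90 mm high, 0.25 kg, upright on the counter (may be absent); origin: centre of its underside, z up its axis. Its loop handle stands out to +y, to 71 mm from the axis: a 10 mm thick bar in the y-z plane with a clear opening from y = 33 to 61 mm and z = 27 to 73 mm. Hung up, it swings down and hangs askew, which is fine
- mug0_loop (a point): centre of the opening in the handle of mug0, at (0, 47, 50) mm in the mug's frame; same axes as the mug
- mug1_loop (a point): centre of the opening in the handle of mug1, at (0, 47, 50) mm in the mug's frame; same axes as the mug
- mug2_loop (a point): centre of the opening in the handle of mug2, at (0, 47, 50) mm in the mug's frame; same axes as the mug
- hook0 (a point): the +y-most hook of the mug rack: a point on the axis of its 8 mm thick level steel bar, 210 mm above the counter. x points along the hook towards the rack's cross bar (axis at x = +55 mm, same height), z up; the hook is level out to x = -53 mm, where its tip turns up to reach 22 mm above the axis at x = -67 mm
- hook1 (a point): the middle hook of the mug rack: a point on the axis of its 8 mm thick level steel bar, 210 mm above the counter. x points along the hook towards the rack's cross bar (axis at x = +55 mm, same height), z up; the hook is level out to x = -53 mm, where its tip turns up to reach 22 mm above the axis at x = -67 mm
- hook2 (a point): the -y-most hook of the mug rack: a point on the axis of its 8 mm thick level steel bar, 210 mm above the counter. x points along the hook towards the rack's cross bar (axis at x = +55 mm, same height), z up; the hook is level out to x = -53 mm, where its tip turns up to reach 22 mm above the axis at x = -67 mm
- rack: fixed steel mug rack on a dark wooden base; origin on the counter under its cross bar and middle hook; the hooks point to its -x, its y runs along the bar (400 mm long, 16 mm thick, axis 210 mm up). The hooks are 130 mm apart along y. A 16 mm post stands under the bar at y = +185 and -185 mm; the base board is 15 mm thick, x = -40 to 80 mm. Nothing is higher than the hook tips
- scoop0: coffee scoop, 140 mm long, lying along its x: a round wooden handle 20 mm thick from x = -70 to 0 mm, then a thin steel neck and a 52 mm wide, 14 mm high steel bowl at the +x end; origin at the centre of its length on its underside; 0.08 kg (may be absent)
- scoop1: coffee scoop, 140 mm long, lying along its x: a round wooden handle 20 mm thick from x = -70 to 0 mm, then a thin steel neck and a 52 mm wide, 14 mm high steel bowl at the +x end; origin at the centre of its length on its underside; 0.08 kg (may be absent)
- scoop0_grip (a point): grip point on the axis of this scoop's handle, 28 mm from its middle towards the handle end, 10 mm above its underside; axes as the scoop
- scoop1_grip (a point): grip point on the axis of this scoop's handle, 28 mm from its middle towards the handle end, 10 mm above its underside; axes as the scoop
- scoop0_tip (a point): inside the bowl of this scoop, 44 mm from its middle, 3 mm above its underside
- scoop1_tip (a point): inside the bowl of this scoop, 44 mm from its middle, 3 mm above its underside
- chest: fixed low wooden chest, 220 (x) by 260 (y) by 100 mm high, with one drawer whose front faces its -x, towards the robot; origin at the centre of its underside
- chest_drawer0 (a joint): how far the drawer is pulled out along the chest's -x, in m: 0 shut, 0.149 at its stop; it slides with about 1 N of friction plus 4 N per m/s, and stays where it is left
- chest_drawer0_handle (a point): middle of the drawer's handle, a level round bar 11 mm thick and 120 mm long along the chest's y, 35 mm in front of the drawer front and 62 mm above the counter; axes as the chest
- drawer_floor (a point): centre of the drawer's inner floor, 22 mm above the counter; it moves with the drawer, axes as the chest. The inside is 175 mm (x) by 218 mm (y), with walls 56 mm high. The chest's 100 mm high top covers all that lies at x above -95 mm in the chest's frame
- mortar: black stone mortar, 140 mm wide, 75 mm high, 3 kg; a bystander; origin at the centre of its underside
- bottle: squat square glass bottle with a cork, 70 mm wide, 95 mm high; a bystander; origin at the centre of its underside
Things that resemble listed ones, but are neither listed nor needed, are in the scene too. Leave any purple or yellow look-alike of the scoop0 alone.

How it is judged:
On the way, in this order (a step that is already met when the one before it is completed fails the run):
1. the drawer is pulled open by 60 mm or more (value of joint chest_drawer0 above 0.06 m), for 0.2 s.
2. every scoop present lies in the drawer (x of scoop0_grip in the frame of drawer_floor between -0.095 and 0.095 m and y of scoop0_grip in the frame of drawer_floor between -0.112 and 0.112 m and z of scoop0_grip in the frame of drawer_floor between -0.01 and 0.05 m and x of scoop0_tip in the frame of drawer_floor between -0.095 and 0.095 m and y of scoop0_tip in the frame of drawer_floor between -0.112 and 0.112 m and z of scoop0_tip in the frame of drawer_floor between -0.01 and 0.05 m and x of scoop1_grip in the frame of drawer_floor between -0.095 and 0.095 m and y of scoop1_grip in the frame of drawer_floor between -0.112 and 0.112 m and z of scoop1_grip in the frame of drawer_floor between -0.01 and 0.05 m and x of scoop1_tip in the frame of drawer_floor between -0.095 and 0.095 m and y of scoop1_tip in the frame of drawer_floor between -0.112 and 0.112 m and z of scoop1_tip in the frame of drawer_floor between -0.01 and 0.05 m), for 0.2 s.
At the end, for the whole second after the job is handed in: The drawer is shut to within 8 mm with every scoop present inside it; every mug present hangs, let go, on the rack by its handle, a hook passing through the opening of its handle, one mug to a hook (all of step 2 and value of joint chest_drawer0 below 0.008 m and ((x of mug0_loop in the frame of hook0 between -0.07 and 0.05 m and y of mug0_loop in the frame of hook0 between -0.03 and 0.03 m and z of mug0_loop in the frame of hook0 between -0.04 and 0.01 m) or (x of mug0_loop in the frame of hook1 between -0.07 and 0.05 m and y of mug0_loop in the frame of hook1 between -0.03 and 0.03 m and z of mug0_loop in the frame of hook1 between -0.04 and 0.01 m) or (x of mug0_loop in the frame of hook2 between -0.07 and 0.05 m and y of mug0_loop in the frame of hook2 between -0.03 and 0.03 m and z of mug0_loop in the frame of hook2 between -0.04 and 0.01 m)) and ((x of mug1_loop in the frame of hook0 between -0.07 and 0.05 m and y of mug1_loop in the frame of hook0 between -0.03 and 0.03 m and z of mug1_loop in the frame of hook0 between -0.04 and 0.01 m) or (x of mug1_loop in the frame of hook1 between -0.07 and 0.05 m and y of mug1_loop in the frame of hook1 between -0.03 and 0.03 m and z of mug1_loop in the frame of hook1 between -0.04 and 0.01 m) or (x of mug1_loop in the frame of hook2 between -0.07 and 0.05 m and y of mug1_loop in the frame of hook2 between -0.03 and 0.03 m and z of mug1_loop in the frame of hook2 between -0.04 and 0.01 m)) and ((x of mug2_loop in the frame of hook0 between -0.07 and 0.05 m and y of mug2_loop in the frame of hook0 between -0.03 and 0.03 m and z of mug2_loop in the frame of hook0 between -0.04 and 0.01 m) or (x of mug2_loop in the frame of hook1 between -0.07 and 0.05 m and y of mug2_loop in the frame of hook1 between -0.03 and 0.03 m and z of mug2_loop in the frame of hook1 between -0.04 and 0.01 m) or (x of mug2_loop in the frame of hook2 between -0.07 and 0.05 m and y of mug2_loop in the frame of hook2 between -0.03 and 0.03 m and z of mug2_loop in the frame of hook2 between -0.04 and 0.01 m)) and distance between mug0_loop and mug1_loop above 0.07 m and distance between each of mug0_loop, mug1_loop and mug2_loop above 0.07 m); the robot touches nothing.
It fails at once if the mortar is moved by more than 30 mm (distance of mortar from where it was at the start of the episode above 0.03 m).
It fails at once if the bottle is moved by more than 30 mm (distance of bottle from where it was at the start of the episode above 0.03 m).
Of mug0, mug1, mug2 only 2 to 3 are there at a start; the rules pass over those that are not, and their reading is None.
Of scoop0, scoop1 only 1 to 2 are there at a start; the rules pass over those that are not, and their reading is None.
At some moment in a run one of mug0, mug1, mug2, scoop0, scoop1 may be knocked a few centimetres aside while the robot is not near it.
It also fails if it takes over 210 s, if anything falls off the work surface, if the arm or the gripper's body presses on something with over 40 N, if the wrist force passes 120 N, or if a joint passes its speed limit or range.

### The arm

A 7-joint arm with a two-finger parallel gripper is mounted at the origin on the work surface. World frame = base frame: x ahead of the robot, y to its left, z up, the work surface at z = 0. Lengths are in m, angles in rad, forces in N, time in s.
With the tool pointing down it reaches from about 0.425 to 0.95 m from the base axis. Payload 4.7 kg.
Tool frame: the origin (TCP) lies between the finger pads; the fingertips stand 25 mm ahead of it and the grasp point (between the pads) lies 6 mm ahead of it; z points along the fingers, y is the line along which they close (so a half turn about z gives the same grasp; the last joint's range is limited). The gripper opens to 85 mm and grips with 20 to 120 N. Pads are 22 mm wide; open, the fingers measure 114 mm over their backs; the gripper's body (76 mm by 85 mm) begins 54 mm behind the grasp point. The pads swing forward as they close: fully open they stand 13 mm farther back than shut.
Start: joints at [-1.292, 0.469, -0.049, 1.532, 0.024, 1.141, -0.082], TCP at [0.204, 0.643, 0.256] pointing down, gripper open.
Joint ranges: [-2.59, 2.59], [-0.33, 1.99], [-1.39, 1.29], [0.1, 2.45], [-1.04, 4.18], [0.21, 1.99], [-2.66, 2.66]. Speed limits (rad/s): [2.57, 2.57, 3.14, 3.14, 3.14, 3.14, 3.14].

### API

Orientations are given as a 3x3 rotation matrix whose columns are the frame's x, y, z axes.
In Python, from rig import * gives the robot as it stands. Calls block until the motion is done:
- movep(position, orientation): joint-space move of the TCP to a pose.
- move_l(position, attitude=None, feed=0.15, until_force=None): straight line of the TCP; attitude=None keeps the orientation; feed is the mean speed in m/s. With until_force (N) it stops when the force on the tool has changed by that much, and returns True; else False.
- move_joints(angles): joint-space move.
- command_gripper(opening, newtons=None): finger opening in m; newtons is the grip in N (None keeps the last); returns when the fingers have stopped.
- sleep(seconds).
- inverse_kinematics(position, orientation): joint angles nearest the present ones, or None.
- sense(): the state.
- camera(name): name is "scene" or "top" or "wrist"; returns (picture, depth): 400x640x3 uint8, red, green, blue; 400x640 float32, m along the optical axis (not along the pixel's ray), 0 where there is no reading.
- camera_params(name): a dict with "K" (3x3 intrinsics, pixels), "position" and "rotation" of the camera in the world; the wrist camera has in their place "tool_from_camera" (4x4, takes a point from camera to tool coordinates, whose origin is the TCP and whose axes are the flange's). Camera axes: x right, y down, z forward; pixel columns grow to the right and rows downward; lengths in m; the calibration is good to about 2 mm. A picture is of the moment at which its call begins: read the wrist's pose just before it. camera_params takes no time and is no camera call.
A pose or a line that the arm cannot do raises Unreachable and nothing moves.
- finish_job(): hands the job in; it is judged then, once.
The state is a dict: "time_s": time; "joint_pos": joint angles; "qd": joint speeds; "joint_efforts": joint torques, N m; "position": TCP position; "tcp_rot": TCP orientation; "wrist_force": force on the tool from outside, world axes, zero at the start; "ft_torque": the same for the moment, N m; "finger_gap": finger opening in m; "gripper_force": force on a finger pad.
Only numpy, scipy, OpenCV 4.12 (cv2) and the standard library are available. Lean on these libraries where they do the work, as an engineer would, in place of code of your own. Each camera call takes 0.05 s, during which the arm holds its last target. There are 200 camera calls.

## Working session

There is one attempt and no reset: what is moved stays moved. The work goes in short steps, each a Python script; the robot and the scene stay as the last script left them, time stands still between calls to the robot, and variables do not carry over. Pictures are saved under pics/ and viewed, at most 14 in all, crops included, and the job is handed in when it is done.

```bash
mkdir -p pics; ls; python3 - <<'E'
from rig import *
import cv2,numpy as np
np.set_printoptions(precision=4,suppress=True)
for n in("scene","top","wrist"):
    p,d=camera(n); cv2.imwrite(f"pics/{n}0.png",p[:,:,::-1]); np.savez(f"{n}0.npz",p=p,d=d)
    print(n,camera_params(n),(d>0).mean())
print(sense()['tcp_rot'],sense()['time_s'])
E
```

```text
pics
scene {'K': array([[402.1331,   0.    , 320.6819],
       [  0.    , 402.1331, 206.3082],
       [  0.    ,   0.    ,   1.    ]]), 'position': array([ 1.2214, -0.0457,  1.1271]), 'rotation': array([[-0.0344,  0.8233, -0.5666],
       [ 0.9993,  0.0184, -0.0339],
       [-0.0174, -0.5673, -0.8233]])} 0.99601953125
top {'K': array([[497.1453,   0.    , 318.0942],
       [  0.    , 497.1453, 198.2528],
       [  0.    ,   0.    ,   1.    ]]), 'position': array([ 0.3373, -0.0756,  1.8289]), 'rotation': array([[-0.027 , -0.9933,  0.1125],
       [-0.9995,  0.0283,  0.0105],
       [-0.0136, -0.1121, -0.9936]])} 0.99598828125
wrist {'K': array([[298.1838,   0.    , 317.6123],
       [  0.    , 298.1838, 195.161 ],
       [  0.    ,   0.    ,   1.    ]]), 'tool_from_camera': array([[ 0.0007, -0.9538, -0.3005,  0.0775],
       [ 1.    ,  0.0005,  0.0006,  0.    ],
       [-0.0004, -0.3005,  0.9538, -0.1178],
       [ 0.    ,  0.    ,  0.    ,  1.    ]])} 0.99621875
[[-0.953   0.3029 -0.0004]
 [ 0.3029  0.953  -0.0014]
 [-0.     -0.0015 -1.    ]] 0.15
```

View pics/top0.png

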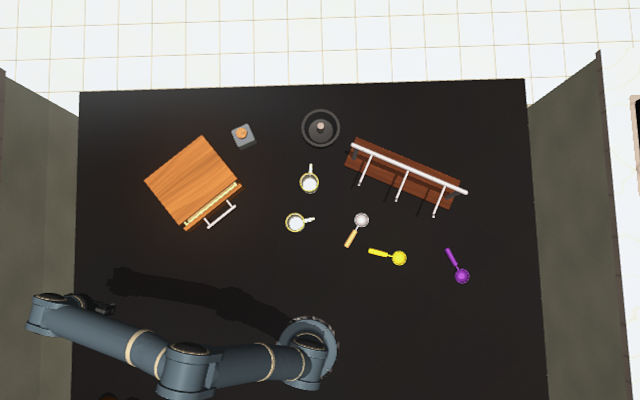

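View pics/scene0.png

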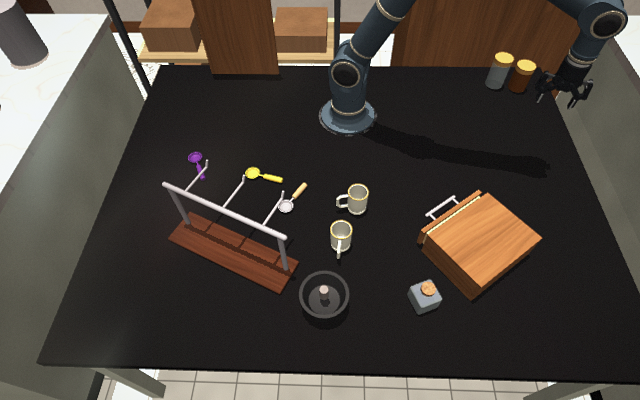

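Top view: two white mugs, at (309,183) with its handle up at (310,167) and at (296,222) with its handle right at (312,219). The wooden/steel scoop is at (357,230). The yellow (388,256) and purple (458,266) scoops are look-alikes. The chest is at (195,185) with its handle at (220,214), the rack bar runs (352,147)-(466,192), the mortar is at (320,128) and the bottle at (243,135). Scoop candidates: wood/steel (357,230), yellow and purple; I choose wood/steel.

```bash
cat > h.py <<'E'
from rig import *
import cv2,numpy as np
np.set_printoptions(precision=4,suppress=True)
def cloud(n,p=None,d=None,s=None):
    """world points (400x640x3) of a camera picture"""
    c=camera_params(n)
    if n=="wrist":
        s=s or sense()
        T=np.eye(4);T[:3,:3]=s['tcp_rot'];T[:3,3]=s['position'];T=T@c['tool_from_camera'];R,t=T[:3,:3],T[:3,3]
    else: R,t=c['rotation'],c['position']
    if p is None: p,d=camera(n)
    v,u=np.mgrid[:400,:640]
    K=c['K']
    q=np.stack([(u-K[0,2])/K[0,0]*d,(v-K[1,2])/K[1,1]*d,d],-1)@R.T+t
    q[d<=0]=np.nan
    return p,q
def R_down(yaw):
    """tool pointing down, its y (closing line) at angle yaw in the world"""
    y=np.array([np.cos(yaw),np.sin(yaw),0]);z=np.array([0,0,-1.]);return np.column_stack([np.cross(y,z),y,z])
def show(p,name,box=None,k=1):
    if box: p=p[box[1]:box[3],box[0]:box[2]]
    cv2.imwrite("pics/"+name,cv2.resize(p,None,fx=k,fy=k,interpolation=cv2.INTER_CUBIC)[:,:,::-1])
E
python3 - <<'E'
from h import *
C={}
for n in("top","scene"):
    f=np.load(f"{n}0.npz");C[n]=cloud(n,f['p'],f['d'])
    p,q=C[n];hsv=cv2.cvtColor(p,cv2.COLOR_RGB2HSV).astype(int);z=q[...,2]
    def sel(lo,hi,box): # box in px
        m=np.zeros(z.shape,bool);m[box[1]:box[3],box[0]:box[2]]=1
        return m&(z>lo)&(z<hi)
    B=dict(top=dict(A=(297,160,325,197),B=(282,208,320,234),chest=(140,130,250,240),rack=(340,130,475,225),scoop=(340,208,372,252)),
      scene=dict(A=(325,216,358,262),B=(333,180,372,216),chest=(410,185,545,300),rack=(155,155,305,295),scoop=(274,178,310,216)))[n]
    print(n,"table z",np.nanmedian(z[sel(-.05,.03,(250,100,400,250))]))
    for k in"AB":
        t=q[sel(.083,.1,B[k])][:,:2];c,r=cv2.minEnclosingCircle(t.astype(np.float32))
        h=q[sel(.03,.075,B[k])];dd=np.linalg.norm(h[:,:2]-c,axis=1);hh=h[dd>.045]
        hc=np.median(hh,0);print(k,"rim",c,r,len(t),"handle",hc,len(hh),"yaw",np.degrees(np.arctan2(*(hc[:2]-c)[::-1])), "maxd",dd[dd<.09].max())
    t=q[sel(.093,.107,B['chest'])];r=cv2.minAreaRect((t[:,:2]*1000).astype(np.float32));print("chest",r,np.median(t[:,2]))
    t=q[sel(.19,.235,B['rack'])];
    print("rack",len(t)); r=cv2.minAreaRect((t[:,:2]*1000).astype(np.float32));print(r)
    m=sel(.004,.03,B['scoop']);t=q[m];
    w=m&(hsv[...,1]>80)
    s=m&(hsv[...,1]<50)
    for nm,mm in(("wood",w),("steel",s)):
        t=q[mm];r=cv2.minAreaRect((t[:,:2]*1000).astype(np.float32));print(nm,len(t),np.median(t,0),r)
p=C['top'][0];s=C['scene'][0]
a=cv2.resize(p[140:260,280:480],None,fx=4,fy=4)[:,:,::-1]
cv2.imwrite("pics/crop1.png",a[:480,:800])
E
```

```text
top table z -0.00047705824304067335
A rim (0.6056219339370728, -0.030594855546951294) 0.04619545489549637 88 handle [ 0.563  -0.0269  0.0636] 12 yaw 175.0739552169358 maxd 0.05740776607184118
B rim (0.4523950517177582, 0.013471026904881) 0.04495445638895035 80 handle [ 0.4626 -0.0372  0.0597] 7 yaw -78.57205556979864 maxd 0.05590869561382943
chest ((642.386962890625, 330.7817687988281), (237.16500854492188, 393.3685302734375), 38.002159118652344) 0.09896213787477015
rack 873
((559.8468017578125, -336.4360656738281), (414.1708068847656, 129.17002868652344), 65.0301284790039)
wood 113 [ 0.3868 -0.1718  0.0166] ((368.0162048339844, -198.10935974121094), (97.41634368896484, 67.35279083251953), 49.75896072387695)
steel 215 [ 0.4509 -0.202   0.0071] ((425.1067199707031, -190.01393127441406), (113.9426498413086, 156.6016845703125), 87.60863494873047)
scene table z 0.0020161080047478297
A rim (0.6038684844970703, -0.03060183674097061) 0.04713545739650726 159 handle [ 0.6606 -0.032   0.0597] 23 yaw -1.410597420581427 maxd 0.05933376730675389
B rim (0.45574724674224854, 0.016591876745224) 0.04517831280827522 142 handle [ 0.4665 -0.037   0.055 ] 27 yaw -78.68687151267041 maxd 0.05864239415583996
chest ((639.9964599609375, 334.4813232421875), (230.9165496826172, 396.5166931152344), 37.67964553833008) 0.10124428847072231
rack 1147
((560.1909790039062, -332.47393798828125), (409.8143615722656, 129.424072265625), 64.68282318115234)
wood 126 [ 0.3777 -0.1771  0.018 ] ((366.4367370605469, -207.316162109375), (111.16292572021484, 67.74287414550781), 57.18032455444336)
steel 322 [ 0.4389 -0.2061  0.0059] ((408.55072021484375, -195.38714599609375), (160.3244171142578, 123.58793640136719), 2.948523759841919)
```

View pics/crop1.png

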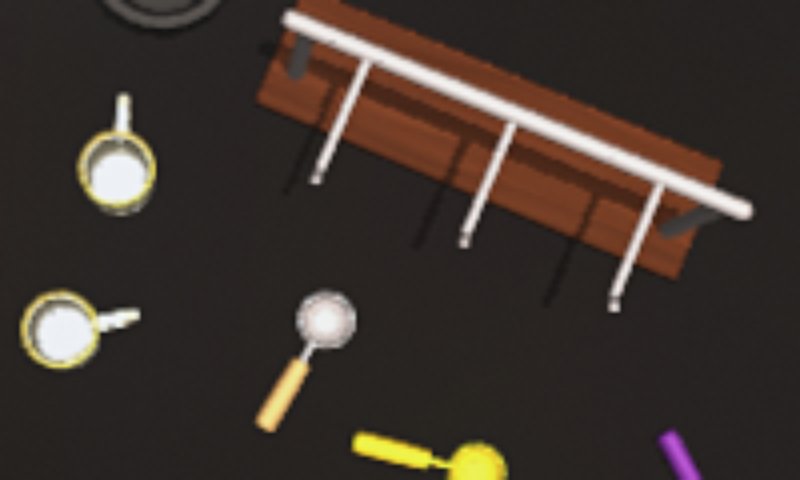

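The crop confirms the wood/steel scoop, with its handle end at (267,428) and bowl at (326,320). The raw depth edges pollute the rectangles, so I re-measure with colour masks plus ray casting.

```bash
cat >> h.py <<'E'
def ray(n,uv,z,s=None):
    """pixels (N,2) of a camera cast onto the plane at height z"""
    c=camera_params(n)
    if n=="wrist":
        s=s or sense()
        T=np.eye(4);T[:3,:3]=s['tcp_rot'];T[:3,3]=s['position'];T=T@c['tool_from_camera'];R,t=T[:3,:3],T[:3,3]
    else: R,t=c['rotation'],c['position']
    uv=np.atleast_2d(uv).astype(float)
    d=np.c_[uv,np.ones(len(uv))]@np.linalg.inv(c['K']).T@R.T
    return (t+d*((z-t[2])/d[:,2:]))[:,:2]
def biggest(m):
    n,l,st,c=cv2.connectedComponentsWithStats(m.astype(np.uint8));return l==1+np.argmax(st[1:,4])
def px(m): v,u=np.nonzero(m);return np.c_[u,v]
def boxm(b):
    m=np.zeros((400,640),bool);m[b[1]:b[3],b[0]:b[2]]=1;return m
deg=lambda v:np.degrees(np.arctan2(v[1],v[0]))
E
python3 - <<'E'
from h import *
B=dict(top=dict(A=(295,160,325,200),B=(280,206,320,236),chest=(140,130,250,240),rack=(340,130,475,225),scoop=(340,208,372,252)),
      scene=dict(A=(325,214,358,262),B=(333,180,372,216),chest=(410,185,545,300),rack=(155,155,305,295),scoop=(274,178,310,216)))
for n in B:
    f=np.load(f"{n}0.npz");p,q=cloud(n,f['p'],f['d']);hsv=cv2.cvtColor(p,cv2.COLOR_RGB2HSV).astype(int);z=q[...,2];b=B[n];print(n)
    H,S,V=hsv[...,0],hsv[...,1],hsv[...,2]
    w=biggest(boxm(b['scoop'])&(S>70)&(V>90)); s=biggest(boxm(b['scoop'])&(S<70)&(V>110))
    pw=ray(n,px(w),.012); ps=ray(n,px(s),.008)
    r=cv2.minAreaRect((pw*1000).astype(np.float32));print("wood",len(pw),pw.mean(0),r[1]); print("steel",len(ps),ps.mean(0),cv2.minEnclosingCircle((ps*1000).astype(np.float32)),"dir",deg(ps.mean(0)-pw.mean(0)),np.linalg.norm(ps.mean(0)-pw.mean(0)))
    for k in"AB":
        g=boxm(b[k])&(S>70)&(V>100); c=px(g); (ec,ea,_)=cv2.fitEllipse(cv2.convexHull(c.astype(np.int32)))
        o=ray(n,ec,.09)[0]; m=biggest(boxm(b[k])&(V>90)); P=ray(n,px(m),.05);
        # handle: mask px farther than 45 mm from axis at mid height, on far side
        print(k,"rim",len(c),o,ea)
        qq=q[m];d=np.linalg.norm(qq[:,:2]-o,axis=1);hh=qq[(d>.04)&(d<.08)&(qq[:,2]>.02)&(qq[:,2]<.085)]
        print("  handle",len(hh),np.median(hh,0),deg(np.median(hh,0)[:2]-o))
    t=biggest(boxm(b['chest'])&(abs(z-.1)<.006)&(S>60)); P=ray(n,px(t),.1);r=cv2.minAreaRect((P*1000).astype(np.float32));print("chest",P.mean(0),r)
    t=biggest(boxm(b['rack'])&(abs(z-.21)<.03)&(V>120)&(S<60)); P=ray(n,px(t),.21);r=cv2.minAreaRect((P*1000).astype(np.float32));print("rack",r)
    hd=boxm((195,190,245,235) if n=="top" else (420,190,465,225))&(S<60)&(V>130); hd=biggest(hd);P=ray(n,px(hd),.062);print("handle",len(P),P.mean(0),cv2.minAreaRect((P*1000).astype(np.float32)))
E
```

```text
top
wood 111 [ 0.3927 -0.1689] (20.517200469970703, 71.89531707763672)
steel 177 [ 0.4586 -0.2107] ((453.42767333984375, -205.7690887451172), 35.371944427490234) dir -32.35007346340039 0.07810645266728071
A rim 94 [ 0.5937 -0.0257] (19.228179931640625, 19.66295051574707)
  handle 25 [ 0.6481 -0.0349  0.0768] -9.613083545449205
B rim 95 [0.4528 0.0275] (19.315214157104492, 19.562524795532227)
  handle 28 [ 0.4621 -0.0267  0.0762] -80.17879739886871
chest [0.612  0.3906] ((612.1016845703125, 390.489990234375), (207.2900390625, 260.1155090332031), 37.64041519165039)
rack ((561.4571533203125, -335.7602233886719), (411.7437744140625, 125.73068237304688), 64.93113708496094)
handle 155 [0.4857 0.2948] ((493.27911376953125, 300.37908935546875), (40.87446594238281, 128.2860107421875), 37.887630462646484)
scene
wood 108 [ 0.3862 -0.1682] (22.205974578857422, 75.24603271484375)
steel 224 [ 0.4438 -0.2168] ((431.76995849609375, -220.49893188476562), 47.190757751464844) dir -40.14974726104326 0.07538580261512158
A rim 104 [ 0.5898 -0.0248] (19.78789710998535, 22.823713302612305)
  handle 48 [ 0.6547 -0.0321  0.0759] -6.400785138206978
B rim 92 [0.4477 0.0287] (17.70907974243164, 20.897775650024414)
  handle 67 [ 0.4645 -0.0301  0.0601] -74.11339309816364
chest [0.6174 0.3918] ((611.677734375, 391.9647216796875), (206.17361450195312, 266.36822509765625), 37.80500411987305)
rack ((550.3101806640625, -333.6025390625), (415.6263122558594, 138.58616638183594), 64.94792938232422)
handle 151 [0.4807 0.2932] ((484.5370178222656, 299.8549499511719), (33.0743293762207, 130.49114990234375), 37.8185920715332)
```

Now the first move: above the drawer handle, with a wrist look to refine.

```bash
python3 - <<'E'
from h import *
R=R_down(np.radians(37.7))
print(inverse_kinematics([.4815,.291,.26],R),inverse_kinematics([.382,.215,.07],R))
movep([.4815,.291,.26],R); command_gripper(.03)
s=sense();p,q=cloud("wrist",s=s);show(p,"w1.png");print(s['position'],s['time_s'])
hsv=cv2.cvtColor(p,cv2.COLOR_RGB2HSV).astype(int);z=q[...,2]
a=np.radians(37.7);X=np.array([np.cos(a),np.sin(a)]);Y=np.array([-X[1],X[0]])
c=np.array([.606,.3865])
l=np.stack([(q[...,:2]-c)@X,(q[...,:2]-c)@Y,z],-1)
m=(abs(z-.064)<.008)&(l[...,0]<-.115)&(l[...,0]>-.2)&(abs(l[...,1])<.09)&(hsv[...,1]<70)
P=l[m];bar=P[P[:,0]<-.14];print(m.sum(),P.min(0),P.max(0)); print("hist x",np.histogram(P[:,0],bins=12))
t=(abs(z-.1)<.004);print("top edge x",np.percentile(l[t][:,0],[0.5,2,5]),np.median(z[t]))
E
```

```text
[-0.7993  0.2818  0.2237  1.8119 -0.0709  1.0556  0.1088] [-0.761   0.3741  0.1825  2.2505 -0.1324  0.5264  0.1817]
[0.4815 0.291  0.26  ] 2.3667
1588 [-0.1634 -0.0604  0.0579] [-0.1231  0.0685  0.0701]
hist x (array([344, 383, 402,  70,  45,  53,  45,  45,  51,  46,  44,  60]), array([-0.1634, -0.1601, -0.1567, -0.1533, -0.15  , -0.1466, -0.1432,
       -0.1399, -0.1365, -0.1332, -0.1298, -0.1264, -0.1231]))
top edge x [-0.0937 -0.0903 -0.0837] 0.10036269729989705
```

View pics/w1.png

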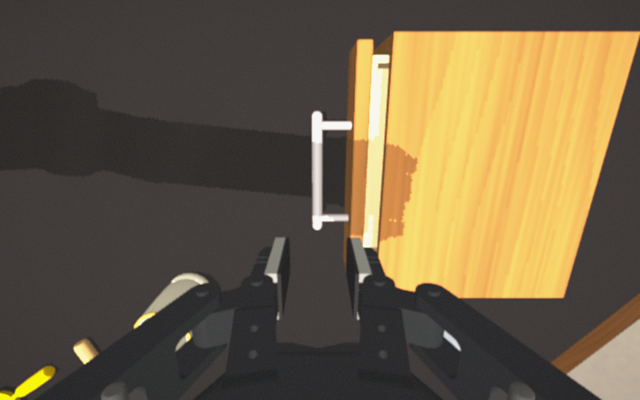

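The wrist view shows the drawer already slightly ajar: the bar runs from (317,115) to (317,228) and the front board is at (360,140). The handle is at x = -158 mm in the chest frame. I grip it and pull.

```bash
cat >> h.py <<'E'
CA=np.radians(37.7);CX=np.array([np.cos(CA),np.sin(CA)]);CY=np.array([-CX[1],CX[0]]);CC=np.array([.606,.3865])
def chest(x,y,z): return np.r_[CC+x*CX+y*CY,z]
E
python3 - <<'E'
from h import *
print(chest(-.158,.004,.07))
move_l(chest(-.158,.004,.26)); print(move_l(chest(-.158,.004,.07),until_force=10),sense()['position'])
command_gripper(0.0,40);s=sense();print("gap",s['finger_gap'],s['gripper_force'])
move_l(chest(-.283,.004,.07),feed=.08);s=sense();print(s['position'],s['finger_gap'],s['wrist_force'])
command_gripper(.03);move_l(chest(-.283,.004,.26));
s=sense();p,q=cloud("wrist",s=s);show(p,"w2.png");np.savez("w2.npz",p=p,q=q);print(s['time_s'])
# drawer inside floor extents
l=np.stack([(q[...,:2]-CC)@CX,(q[...,:2]-CC)@CY,q[...,2]],-1)
f=(abs(l[...,2]-.022)<.004)&(abs(l[...,1])<.12)&(l[...,0]<-.05);print("floor",np.percentile(l[f],[1,99],axis=0),f.sum())
b=(abs(l[...,2]-.064)<.008)&(l[...,0]<-.27)&(abs(l[...,1])<.09);print("bar",np.median(l[b],0))
# look for the scoop
R=R_down(np.radians(55));movep([.40,-.17,.26],R)
s=sense();p,q=cloud("wrist",s=s);show(p,"w3.png");np.savez("w3.npz",p=p,q=q,pos=s['position'],rot=s['tcp_rot'])
E
```

```text
[0.4785 0.293  0.07  ]
True [0.4787 0.2932 0.0701]
gap 0.009470719505971581 39.1035121679306
[0.3789 0.2161 0.0695] 0.009694283011308546 [-0.3182 -0.952  -6.8644]
7.6667
floor [[-0.6509 -0.1047  0.0197]
 [-0.0523  0.1112  0.0245]] 25281
bar [-0.2804  0.0089  0.0668]
```

View pics/w3.png

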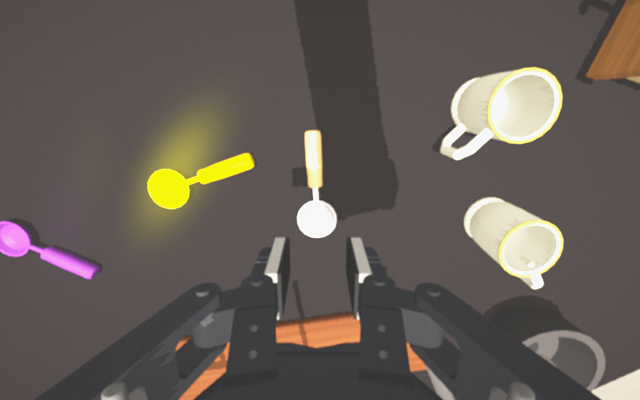

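View pics/w2.png

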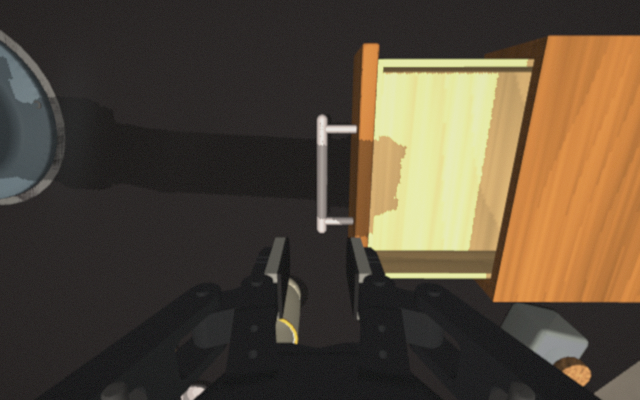

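w3 shows the scoop with its handle at (314,158) and bowl at (317,218), the yellow one at (168,188), the purple one at (14,238), and the mugs at (520,105) and (530,248). w2 shows the drawer wide open and empty. Next I measure and grasp the scoop.

```bash
python3 - <<'E'
from h import *
f=np.load("w3.npz");s=dict(position=f['pos'],tcp_rot=f['rot']);p=f['p'];hsv=cv2.cvtColor(p,cv2.COLOR_RGB2HSV).astype(int)
S,V=hsv[...,1],hsv[...,2];b=boxm((292,120,345,242))
w=biggest(b&(S>60)&(V>130));st=biggest(b&(S<40)&(V>130)&(np.mgrid[:400,:640][0]>195))
W=ray("wrist",px(w),.012,s);T=ray("wrist",px(st),.012,s)
r=cv2.minAreaRect((W*1000).astype(np.float32));print("wood",W.mean(0),r,"bowl",T.mean(0),cv2.minEnclosingCircle((T*1000).astype(np.float32)))
bc,br=cv2.minEnclosingCircle(T.astype(np.float32));wc=np.array(r[0])/1000
d=np.array(bc)-wc;L=np.linalg.norm(d);yaw=deg(d);print("dist(79 expected)",L,"yaw",yaw)
u=d/L;g=wc+u*.013;print("grip",g,np.linalg.norm(g))
if not .07<L<.088: raise SystemExit
R=R_down(np.radians(yaw+90));
movep([*g,.12],R);command_gripper(.05);print(move_l([*g,.028],feed=.08,until_force=8),sense()['position'])
command_gripper(0,40);a=sense();print("gap",a['finger_gap'],a['gripper_force'])
move_l([*g,.2]);print(sense()['finger_gap'])
RR=R_down(CA);movep(chest(-.168,.022,.22),RR)
p,q=cloud("wrist");show(p,"w4.png")
print(move_l(chest(-.168,.022,.056),feed=.08,until_force=8),sense()['position'])
command_gripper(.04);move_l(chest(-.168,.022,.25));movep(chest(-.283,.004,.26),RR);p,q=cloud("wrist");show(p,"w5.png");print(sense()['time_s'])
b=(abs(q[...,2]-.064)<.008);l=np.stack([(q[...,:2]-CC)@CX,(q[...,:2]-CC)@CY,q[...,2]],-1)
b&=(l[...,0]<-.26)&(l[...,0]>-.32)&(abs(l[...,1])<.09);print("bar",np.percentile(l[b][:,0],[2,25,50,75]))
E
```

```text
wood [ 0.3935 -0.1688] ((390.1335144042969, -168.2470245361328), (21.52136993408203, 73.63372039794922), 57.722312927246094) bowl [ 0.4567 -0.2103] ((455.1568908691406, -210.1424102783203), 29.85039520263672)
dist(79 expected) 0.07736909123757013 yaw -32.96963374807183
grip [ 0.401  -0.1753] 0.43768791917757993
False [ 0.4013 -0.1754  0.0283]
gap 0.01768674285613384 38.94807457923889
0.017123286214696425
False [0.4598 0.3013 0.0563]
19.525
bar [-0.2863 -0.2831 -0.2799 -0.2766]
```

View pics/w5.png

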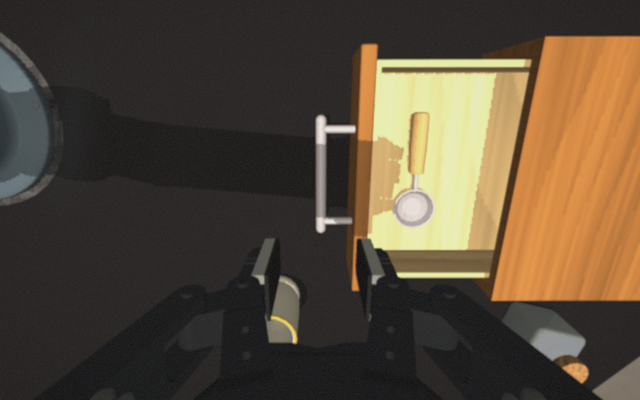

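The scoop lies in the drawer: bowl (413,208), handle (419,142). Next I push it shut and look at the mugs.

```bash
python3 - <<'E'
from h import *
command_gripper(.03)
move_l(chest(-.282,.006,.072),until_force=12);command_gripper(0,40);print(sense()['finger_gap'])
print(move_l(chest(-.137,.006,.072),feed=.05,until_force=14));s=sense();print((s['position'][:2]-CC)@CX,s['wrist_force'])
command_gripper(.03);s=sense();move_l(np.r_[s['position'][:2],.26])
move_l(chest(-.17,.006,.26))
p,q=cloud("wrist");show(p,"w6.png")
l=np.stack([(q[...,:2]-CC)@CX,(q[...,:2]-CC)@CY,q[...,2]],-1)
b=(abs(q[...,2]-.064)<.008)&(l[...,0]<-.13)&(l[...,0]>-.2)&(abs(l[...,1])<.09);print("bar",np.percentile(l[b][:,0],[2,25,50,75]))
R=R_down(np.radians(55));movep([.46,-.10,.38],R)
s=sense();p,q=cloud("wrist",s=s);show(p,"w7.png");np.savez("w7.npz",p=p,q=q,pos=s['position'],rot=s['tcp_rot']);print(s['time_s'])
E
python3 -c "
import cv2,numpy as np
a=cv2.imread('pics/w6.png');b=cv2.imread('pics/w7.png')
cv2.imwrite('pics/w67.png',np.hstack([cv2.resize(a[:250,250:],None,fx=.8,fy=.8),cv2.resize(b,None,fx=.7,fy=.7)[:200]]))"
```

```text
0.0098099916417219
True
-0.14341067740220537 [-0.6048  0.0848  4.3183]
bar [-0.1492 -0.1466 -0.1437 -0.1407]
27.6667
```

View pics/w67.png

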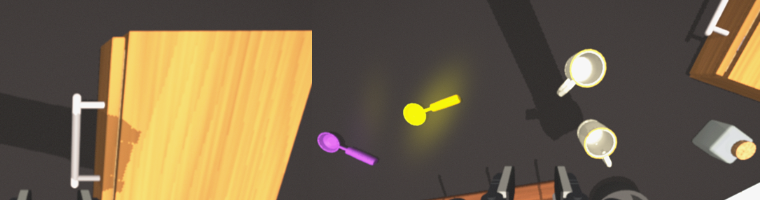

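The drawer is shut (bar at -144 mm, nominal -145). In the right crop the mugs are at (585,68) and (598,140). I localise them from this wrist view and a fresh top view.

```bash
cat >> h.py <<'E'
def mugs(n,guess,p,q,s=None):
    """rim centre and handle direction (deg) of the mugs near the guesses"""
    hsv=cv2.cvtColor(p,cv2.COLOR_RGB2HSV).astype(int);out=[]
    for g in guess:
        near=np.linalg.norm(q[...,:2]-g,axis=-1)
        rim=biggest((near<.06)&(hsv[...,1]>60)&(hsv[...,2]>100)&(hsv[...,0]>15)&(hsv[...,0]<40)&(abs(q[...,2]-.09)<.012))
        P=ray(n,px(rim),.09,s);
        o,r=cv2.minEnclosingCircle(P.astype(np.float32));o=np.array(o)
        d=q[...,:2]-o;dd=np.linalg.norm(d,axis=-1)
        h=biggest((dd>.042)&(dd<.076)&(q[...,2]>.06)&(q[...,2]<.088)&(hsv[...,1]<60)&(hsv[...,2]>90))
        hp=q[h];v=(hp[:,:2]-o).mean(0);out.append((o,deg(v)));print(n,"mug",o,"r",r,"handle",deg(v),h.sum(),hp.mean(0),dd[h].max())
    return out
E
python3 - <<'E'
from h import *
f=np.load("w7.npz");s=dict(position=f['pos'],tcp_rot=f['rot']);G=[(.594,-.028),(.453,.025)]
mugs("wrist",G,f['p'],f['q'],s)
for n in("top","scene"):
    p,q=cloud(n);mugs(n,G,p,q);show(p,f"{n}8.png")
    print(n,"table",np.nanmedian(q[210:225,420:440,2]))
E
```

```text
wrist mug [ 0.5901 -0.0241] r 0.0344013012945652 handle -7.4037785564535925 85 [ 0.6434 -0.0311  0.0805] 0.07103528593806946
wrist mug [0.4491 0.0285] r 0.03404996544122696 handle -78.14649100359195 154 [ 0.4606 -0.0262  0.0794] 0.07016674293468982
top mug [ 0.5928 -0.0268] r 0.03362547978758812 handle -7.325586959594689 18 [ 0.6499 -0.0341  0.0768] 0.06846214043304834
top mug [0.4521 0.026 ] r 0.032990287989377975 handle -78.66491682872393 19 [ 0.4625 -0.0263  0.0791] 0.0656862362691216
top table -0.001149677703421892
scene mug [ 0.5901 -0.0246] r 0.03428145870566368 handle -6.724676088709642 40 [ 0.6494 -0.0316  0.0781] 0.07236189251453963
scene mug [0.4492 0.0291] r 0.03448095545172691 handle -76.0369214822053 36 [ 0.4633 -0.0277  0.0779] 0.07213013114896807
scene table 0.0023274193478609595
```

```bash
python3 - <<'E'
from h import *
R=R_down(np.radians(65))
P=[.62,-.37,.45]
movep(P,R);s=sense();p,q=cloud("wrist",s=s);show(p,"w9.png");np.savez("w9.npz",p=p,q=q,pos=s['position'],rot=s['tcp_rot'])
hsv=cv2.cvtColor(p,cv2.COLOR_RGB2HSV);z=q[...,2]
m=(abs(z-.212)<.008)&(hsv[...,1]<60)&(hsv[...,2]>100)&(np.mgrid[:400,:640][0]<245)
Q=ray("wrist",px(m),.213,s)
a=np.radians(-25.05);X=np.array([np.cos(a),np.sin(a)]);Y=np.array([-X[1],X[0]]);o=np.array([.612,-.358])
l=(Q-o)@np.c_[X,Y]
print(len(l),l.min(0),l.max(0))
h=l[(l[:,0]<-.02)&(l[:,0]>-.105)]
for c in(.13,0,-.13):
    k=h[abs(h[:,1]-c)<.03]
    if len(k)>20: print("hook",c,len(k),"fit y=a x+b",np.polyfit(k[:,0],k[:,1],1),k[:,1].mean())
b=l[l[:,0]>-.012];print("bar",np.percentile(b[:,0],[2,50,98]),b[:,1].min(),b[:,1].max(),np.polyfit(b[:,1],b[:,0],1))
# kinematic check of the mug plans
for nm,(mx,my),yaw,hy,fin in(("A",(.5905,-.0245),-7.3,.13,65),("B",(.4497,.0285),-78,-.13,-115)):
  for t in(-90,90):
    R0=R_down(np.radians(yaw+t));R1=R_down(np.radians(fin+t))
    H=o-.055*X+hy*Y;my_=np.array([np.cos(np.radians(fin)),np.sin(np.radians(fin))])
    c=H-.1*X-.047*my_
    print(nm,t,inverse_kinematics([mx,my,.067],R0),inverse_kinematics([*c,.24],R1),c)
E
```

```text
6415 [-0.1142 -0.2083] [0.0047 0.2067]
hook 0.13 514 fit y=a x+b [-0.0066  0.128 ] 0.12844284046868956
hook 0 550 fit y=a x+b [ 0.0044 -0.001 ] -0.0012443960658185657
hook -0.13 568 fit y=a x+b [ 0.0038 -0.13  ] -0.13021354295836748
bar [-0.0112 -0.0037  0.0039] -0.20834460021514561 0.206740704033961 [-0.0009 -0.0037]
A -90 [-0.7553  0.87    1.1042  1.9367 -0.9588  0.9863 -0.8795] [-0.4958  0.4663  1.1209  1.8912 -0.4755  1.085   0.379 ] [ 0.5068 -0.2172]
A 90 [-0.6075  0.7081  0.8221  1.9297 -0.7087  0.8213  2.0499] [ 1.078   0.4551 -0.9882  1.8095  0.4229  1.107   2.6467] [ 0.5068 -0.2172]
B -90 [ 0.4952  0.5231 -0.8065  2.1821  0.6145  0.6757  2.6081] [-0.1727  0.5096  1.1187  1.8481 -0.5118  1.1108 -2.4431] [ 0.4364 -0.3675]
B 90 [-0.9052  0.5923  0.9833  2.2547 -0.8041  0.7013  0.8693] [-0.1727  0.5096  1.1187  1.8481 -0.5118  1.1108  0.6985] [ 0.4364 -0.3675]
```

View pics/w9.png

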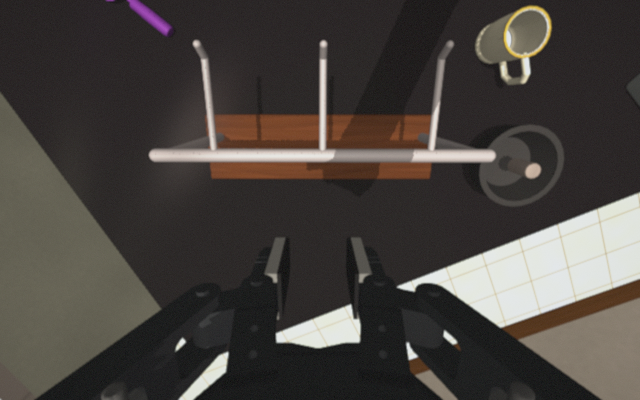

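The rack is now fixed at yaw -25.05°, with hooks at (200,95), (323,95) and (440,95) in the picture. I hang mug A on hook0.

```bash
cat >> h.py <<'E'
RA=np.radians(-25.05);RX=np.array([np.cos(RA),np.sin(RA)]);RY=np.array([-RX[1],RX[0]]);RO=np.array([.6082,-.3573])
def hang(xy,yaw,hy,fin,t,via):
    u=np.array([np.cos(np.radians(fin)),np.sin(np.radians(fin))]);H=RO-.055*RX+hy*RY
    at=lambda x:H+x*RX-.047*u
    R0,R1=R_down(np.radians(yaw+t)),R_down(np.radians(fin+t))
    movep([*xy,.2],R0);command_gripper(.085)
    print("down blocked",move_l([*xy,.068],feed=.08,until_force=8))
    command_gripper(.03,40);s=sense();print("gap",s['finger_gap'],s['gripper_force'])
    if not .058<s['finger_gap']<.074: print("bad grasp");return
    move_l([*xy,.237],feed=.1);movep([*via,.237],R1);print("held",sense()['finger_gap'])
    movep([*at(-.105),.237],R1);p,q=cloud("scene");show(p,f"pre{hy}.png",(150,120,390,300),3)
    b=move_l([*at(-.025),.237],feed=.04,until_force=8);print("slide blocked",b,sense()['position'],sense()['wrist_force'])
    if b: return
    print("lower blocked",move_l([*at(-.025),.213],feed=.03,until_force=8),sense()['wrist_force'])
    command_gripper(.076);sleep(.5);move_l([*at(-.025),.36],feed=.1)
    move_l([*at(-.16),.36]);p,q=cloud("scene");show(p,f"post{hy}.png",(150,120,390,300),3);print(sense()['time_s'])
E
python3 - <<'E'
from h import *
hang((.5905,-.0247),-7.2,.13,64.95,-90,(.46,-.12))
E
```

```text
down blocked False
gap 0.06327254900394948 44.601645716804796
held 0.06312780125934195
slide blocked False [ 0.5708 -0.2481  0.2371] [-0.5475  0.1167 -2.0538]
lower blocked False [ 0.4849 -0.4655 -2.0401]
44.3833
```

View pics/post0.13.png

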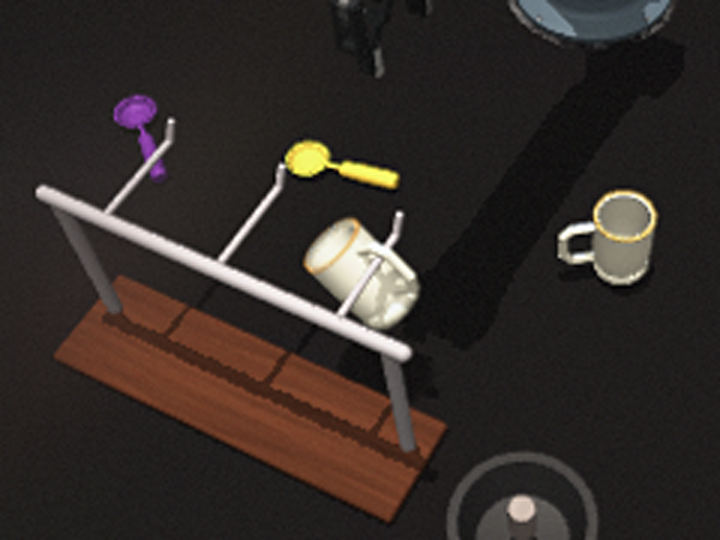

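Mug A hangs on the right-hand hook at (370,270); mug B stands at (625,235). I re-measure B, then hang it on hook2.

```bash
python3 - <<'E'
from h import *
p,q=cloud("scene");(o,y),=mugs("scene",[(.4495,.0285)],p,q)
p,q=cloud("top")
(o2,y2),=mugs("top",[(.4495,.0285)],p,q)
if np.hypot(*(o-[.4495,.0288]))<.006: hang((.4497,.0284),-78,-.13,-115.05,90,(.42,-.22))
E
```

```text
scene mug [0.4492 0.0291] r 0.03448095545172691 handle -75.94258530204579 36 [ 0.4636 -0.0284  0.0772] 0.07171374365329891
top mug [0.4521 0.026 ] r 0.03301941975951195 handle -78.50820172001464 21 [ 0.4631 -0.0282  0.0771] 0.06812773528502333
down blocked False
gap 0.06348498019453784 42.71428066902445
held 0.06333966674454099
slide blocked False [ 0.5004 -0.3986  0.2371] [-0.4189  0.1724 -2.3388]
lower blocked False [ 0.1754 -0.7829 -1.7547]
58.0333
```

```bash
ls pics
```

```text
crop1.png
post-0.13.png
post0.13.png
pre-0.13.png
pre0.13.png
scene0.png
scene8.png
top0.png
top8.png
w1.png
w2.png
w3.png
w4.png
w5.png
w6.png
w67.png
w7.png
w9.png
wrist0.png
```

```bash
python3 - <<'E'
from h import *
movep([.42,-.2,.4],R_down(np.radians(65)));sleep(1)
p,q=cloud("scene");show(p,"end.png");cv2.imwrite("pics/end2.png",np.vstack([cv2.resize(p[60:320,60:580],(760,380)),cv2.resize(camera("top")[0][60:380,60:560],(760,220)) ])[:,:,::-1])
l=np.stack([(q[...,:2]-CC)@CX,(q[...,:2]-CC)@CY,q[...,2]],-1)
b=(abs(q[...,2]-.064)<.008)&(l[...,0]<-.13)&(l[...,0]>-.22)&(abs(l[...,1])<.05);print("bar",np.percentile(l[b][:,0],[2,25,50,75]),sense()['time_s'])
E
```

```text
bar [-0.149  -0.146  -0.1431 -0.1407] 60.0917
```

View pics/end2.png

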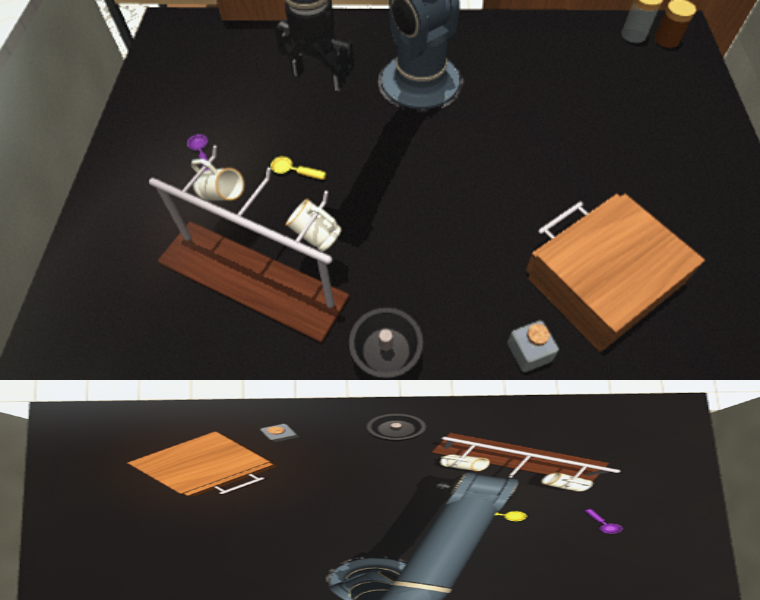

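Both mugs hang, at (218,183) and (315,225). The drawer is shut at (560,220), no mug or scoop is left on the counter, and the mortar and bottle are where they stood.

```bash
python3 -c "
from rig import *
sleep(1);print(finish_job())"
```

```text
the job is handed in; nothing more can be done
None
```

I handed the job in at about 61 s of the 210 s: the one scoop present is in the drawer, which is shut to within about 2 mm, and both mugs present hang by their handles on the two outer hooks; the judge's verdict was not shown.

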